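# Latch a plaster casting mould shut

## Task

Fasten the draw latch on top of the two-piece plaster casting mould: take hold of the wire loop, lower its crossbar behind the hook's lip and draw it back gently by hand until it just bears on the springy hook, without hauling on it; then let go and push the lever over past its toggle point until it lies fully home, and let go. Do not press on the plaster, and leave the mug, bowl and brush alone.

Things in the scene. Friction and masses are not known exactly. Their poses are not given: they have to be found in the camera images.
- mould: Fixed two-piece white plaster casting mould on a plywood base: plaster 220 (x) x 160 (y), flat top 90 above the table; base 240 x 180 x 12. Origin: centre of the underside, z up. The parting line crosses the top at x = 0; the flush dark pour hole, 48 across, is at y = +50. The latch lies along the mould's x axis at y = 0.
- latch: Fixed steel latch base on the mould. Origin: on the lever's pivot axis, 40 above the plaster; x points level towards the hook, y along the pivot axis, z up. Plate 60 x 36 x 4 on the plaster; two ears 14 long, 22 wide over both, up to 4 above the pivot.
- lever (a joint): Lever angle, rad: 0 = open stop, 2.13 = fully home stop, toggle near 1.92. At value q the lever points 0.960 + q rad up from the latch's +x axis towards +z: roughly upright when open, nearly level and away from the hook when home. The loop's pin is on it, 20 from the pivot at 1.222 + q rad. Stays where left (0.02 N m friction). With the loop seated it reads 0.5 to 1.35.
- lever_tip (a point): Centre of the lever's far end, 77 from the pivot. The lever is an aluminium strip 14 wide, 5 thick, ending in a black grip 22 wide, 22 long, 7 thick. With the loop seated, swinging it over takes up to about 10 N at the grip; past the toggle point the spring pulls it home.
- loop: Rigid wire loop: two parallel rods 6 thick (38 over the outsides, 26 clear inside) joined by a crossbar. Origin: middle of its pin on the lever; x runs along the rods, the crossbar's axis is at x = 101.5, y along it. Hinges stiffly and stays where left; held, the crossbar moves anywhere in the latch's x-z plane against 1 to 3 N of drag (5 when held tight and drawn far back). Grip from above across both rods near the crossbar.
- bar (a point): Centre of the loop's crossbar (6 thick, 32 long).
- keeper: Fixed keeper bracket that carries the hook; plate 50 x 36 on the plaster, block under the hook up to 22 above the plaster. Origin: nominal seat of the crossbar's axis, with the hook in the middle of its slot: 90 from the latch's pivot, level with it, 40 above the plaster. Axes as the latch's, x away from the latch. The hook's true place is within 4.5 either way along x, not measured: feel for it.
- seat (a point): Same point as the keeper's origin (nominal seat). About it the hook, 14 wide: a post whose far face (+x) is at x = -3, and a lip over it reaching to x = +4.5, underside z = +4.5, top z = +8.5, all shifted by the unmeasured offset. It is sprung: it gives 1 mm towards the latch per 7 N. Bar drawn against it by hand: 3 to 6 N seats it, over 10 N bends it.
- mug: Loose white mug, 80 across, 90 high, stands on the table; origin under its centre. Not to be moved.
- bowl: Loose white bowl, 110 across, 50 high; origin under its centre. Not to be moved.
- brush: Loose brush lying on the table beside the mould; origin under its middle. Not to be moved.

How it is judged:
On the way, in this order (a step that is already met when the one before it is completed fails the run):
1. held by the gripper, the loop's crossbar is down under the hook's lip and bears on the hook, the lever not yet over (contact force between the fingers and loop above 0.5 N and contact force between loop and keeper above 1.5 N and z of bar in the frame of keeper between -0.012 and 0.004 m and value of joint lever below 1.6 rad), for 0.2 s.
2. the lever is pushed past its toggle point and lies home with the loop under tension (value of joint lever above 2.05 rad and contact force between loop and keeper above 6 N), for 0.2 s.
At the end, for the whole second after the job is handed in: The lever lies home (joint above 2.05 of 2.13 rad) and at rest, the loop's crossbar is under the hook's lip (its height within -12 to +6 mm of the seat) pulling on the hook with more than 6 N, and mug, bowl and brush are within 20 mm of where they began (all of step 2 and velocity of joint lever between -0.1 and 0.1 rad/s and z of bar in the frame of keeper between -0.012 and 0.006 m and distance of each of mug, bowl, brush from where it was at the start of the episode below 0.02 m); the robot touches nothing.
It fails at once if the loop is hauled against the hook by hand with more than 10 N (contact force between the fingers and loop above 0.5 N and contact force between loop and keeper above 10 N).
It fails at once if the robot presses on the plaster mould with more than 20 N (contact force between any of the fingers, the arm and mould above 20 N).
It fails at once if mug, bowl or brush is moved more than 20 mm or tipped (distance of any of mug, bowl, brush from where it was at the start of the episode above 0.02 m or angle between any of mug, bowl's own z axis and vertical above 0.4 rad).
It also fails if it takes over 64 s, if anything falls off the work surface, if the arm or the gripper's body presses on something with over 40 N, if the wrist force passes 120 N, or if a joint passes its speed limit or range.

## Robot

A 6-joint arm with a two-finger parallel gripper is mounted at the origin on the work surface. World frame = base frame: x ahead of the robot, y to its left, z up, the work surface at z = 0. Lengths are in m, angles in rad, forces in N, time in s.
With the tool pointing down it reaches from about 0.25 to 0.775 m from the base axis. Payload 4 kg.
Tool frame: the origin (TCP) lies at the very end of the fingers, on their centre line; the grasp point (between the pads) lies 19 mm behind it (robot.pinch_z is the distance from the TCP to the grasp point, in m); z points along the fingers, y is the line along which they close (so a half turn about z gives the same grasp; the last joint's range is limited). The gripper opens to 94 mm and grips with 3 to 60 N. Pads are 16 mm wide; open, the fingers measure 119 mm over their backs; the gripper's body (75 mm by 177 mm) begins 78 mm behind the grasp point.
Start: joints at [-1.25, 0.087, 1.371, -0, 1.684, -0.103], TCP at [0.226, -0.501, 0.206] pointing down, gripper open.
Joint ranges: [-3.1, 3.1], [-0.76, 2.03], [0.27, 2.55], [-1.08, 4.22], [0.17, 2.65], [-2.57, 2.57]. Speed limits (rad/s): [2.79, 2.79, 3.14, 3.14, 3.14, 3.14].

## Interface

Orientations are given as [roll, pitch, yaw] about the fixed x, y, z axes, in that order (R = Rz(yaw) Ry(pitch) Rx(roll)).
In Python, from bench import robot gives the robot as it stands.
- The arm moves only by the tool arm_command, never from a script. Its argument "targets" is one flat list of numbers, 7 for each row, row after row: the turn, a rotation vector about the tool's x, y, z in degrees, then the shift along the tool's x, y, z in mm, then the closure, from -1 (fully open) to 1 (shut). In form: [ax, ay, az, x, y, z, hand, ax, ay, az, x, y, z, hand, ...]. A call has 1 to 20 rows; each row is the pose to reach, as a shift and turn from the pose commanded when the call began, along the tool's axes at that moment; what a row does not reach only later rows make up. A row lasts 1/10 s, in which the tool goes at most 50 mm and 8.59 degrees, less where a joint would pass 70% of its speed; a pose out of reach is approached as far as the arm can. A call with a gripper value outside its range is refused whole. The fingers move at their own pace and stop on an object; the grip force is fixed at half the most. Time passes only in rows, so rows that repeat a pose let the fingers close. It gives the time, the measured TCP pose, the force, the opening and the grip force at its end, in the units of the state.
- robot.get_obs(): the state, without advancing time (a new reading comes with each control period).
- robot.snapshot(name): name is "scene" or "top" or "wrist"; returns a dict with "color" (480x640x3 uint8, red, green, blue), "range_z" (480x640 float32, m along the optical axis (not along the pixel's ray), 0 where there is no reading), "fx", "fy", "cx", "cy" (pixels), "dist_coeffs" ([k1, k2, p1, p2, k3] as OpenCV has them; the pictures are not rectified), "T" (4x4, takes a point from camera to world coordinates); the wrist camera has in their place "T_tool_cam" (4x4, takes a point from camera to tool coordinates, whose origin is the TCP and whose axes are the flange's). Camera axes: x right, y down, z forward; pixel columns grow to the right and rows downward; lengths in m; the calibration is good to about 2 mm. A picture is of the moment at which its call begins: read the wrist's pose just before it.
- robot.close_job(): hands the job in; it is judged then, once.
The state is a dict: "time": time; "joint_positions": joint angles; "qvel": joint speeds; "joint_torque": joint torques, N m; "tool_pos": TCP position; "ee_rot": TCP orientation; "wrist_force": force on the tool from outside, world axes, zero at the start; "wrist_torque": the same for the moment, N m; "width": finger opening in m; "finger_force": force on a finger pad.
Only numpy, scipy, OpenCV 4.12 (cv2) and the standard library are available. Lean on these libraries where they do the work, as an engineer would, in place of code of your own. Each camera call takes 0.05 s, during which the arm holds its last target. There are 200 camera calls.

## Working session

There is one attempt and no reset: what is moved stays moved. The work goes in short steps, Python scripts to look and compute and a tool call to move; the robot and the scene stay as the last step left them, time stands still between calls to the robot, and variables do not carry over. Pictures are saved under pics/ and viewed, at most 10 in all, crops included, and the job is handed in when it is done.

Besides the shell and the picture viewer there is one more tool, called after "Emit:" as name(argument=value, ...) on one line, values as JSON. arm_command: Moves the arm, as the interface text tells. Its arguments: {"type":"object","properties":{"targets":{"type":"array"}},"required":["targets"]}

```bash
mkdir -p pics; python3 - <<'E'
from bench import robot
import cv2,numpy as np,pickle
print(robot.get_obs())
for n in("scene","top"):
    s=robot.snapshot(n); pickle.dump(s,open(n+".pkl","wb"))
    cv2.imwrite(f"pics/{n}0.png",s["color"][:,:,::-1]); print(n,s["T"].round(3).tolist(),s["fx"],s["dist_coeffs"])
E
```

```text
{'time': 0.0, 'joint_positions': array([-1.25010462e+00,  8.79400421e-02,  1.37225541e+00, -3.20685691e-05,
        1.68358385e+00, -1.03097020e-01]), 'qvel': array([ 0.00076227, -0.00086742, -0.00036176, -0.00051931,  0.00268408,
        0.00221534]), 'joint_torque': array([ 1.97382273e-03, -3.40170550e+01, -3.02427328e+01,  7.21273036e-02,
        3.28494329e-02, -1.76642443e-04]), 'tool_pos': array([ 0.22598219, -0.50082707,  0.20431177]), 'ee_rot': array([-3.13941434e+00, -1.93334093e-04,  4.23784941e-01]), 'wrist_force': array([-0.27610925,  0.31392378, -0.09499574]), 'wrist_torque': array([-0.03063545, -0.0012299 , -0.00470695]), 'finger_force': 0.0, 'width': 0.09396996752879194}
scene [[0.731, 0.453, -0.51, 1.114], [0.682, -0.507, 0.527, -0.525], [-0.02, -0.733, -0.68, 0.822], [0.0, 0.0, 0.0, 1.0]] 530.8834138386391 [-0.01982127  0.          0.          0.          0.        ]
top [[0.012, -0.997, 0.081, 0.519], [-1.0, -0.012, -0.004, 0.014], [0.005, -0.081, -0.997, 1.384], [0.0, 0.0, 0.0, 1.0]] 617.3362514791742 [-0.04110248  0.          0.          0.          0.        ]
```

```bash
ls
```

```text
pics
scene.pkl
top.pkl
```

View pics/scene0.png

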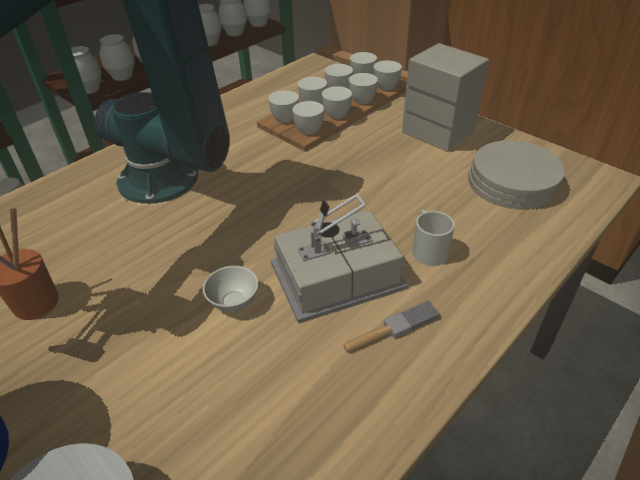

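View pics/top0.png

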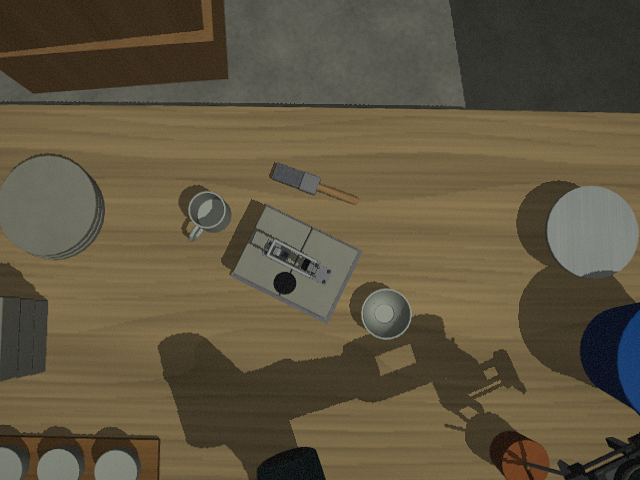

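The scene view shows the lever upright at (323,208), with the loop rising to the right to (360,200) and the hook at (353,230). In the top view the mould centre is near (296,263). The latch runs from (325,275) to the hook end at (255,243), and the pour hole is at (285,283). Next I'll fit the mould from depth.

```bash
cat > h.py <<'E'
import numpy as np,cv2,pickle
from scipy.spatial.transform import Rotation as Ro
def cloud(s,T=None):
    T=s["T"] if T is None else T
    K=np.array([[s["fx"],0,s["cx"]],[0,s["fy"],s["cy"]],[0,0,1]])
    v,u=np.mgrid[:480,:640]
    p=cv2.undistortPoints(np.stack([u,v],-1).reshape(-1,1,2).astype(np.float64),K,np.array(s["dist_coeffs"],float)).reshape(480,640,2)
    z=s["range_z"]; P=np.dstack([p[...,0]*z,p[...,1]*z,z])@T[:3,:3].T+T[:3,3]
    P[z==0]=np.nan
    return P
E
python3 - <<'E'
from h import *
out=[]
for n in("top","scene"):
    s=pickle.load(open(n+".pkl","rb")); P=cloud(s)
    q=P.reshape(-1,3); c=s["color"].reshape(-1,3)
    near=(abs(q[:,0]-.52)<.2)&(abs(q[:,1]-.06)<.2)
    if n=="top":
        m=(near&(q[:,2]>.083)&(q[:,2]<.097)).reshape(480,640).astype(np.uint8)
        k,l,st,ce=cv2.connectedComponentsWithStats(m); i=1+st[1:,4].argmax(); m=(l==i).ravel()
        pts=q[m][:,:2].astype(np.float32); r=cv2.minAreaRect(pts*1000); print(r,q[m][:,2].mean())
        hole=near&(c.max(1)<45)&(abs(q[:,2]-.09)<.015); hc=np.median(q[hole],0);print("hole",hc,hole.sum())
        cen=np.array(r[0])/1000
        b=cv2.boxPoints(r)/1000; e=[b[1]-b[0],b[2]-b[1]]; y=min(e,key=np.linalg.norm); y/=np.linalg.norm(y)
        if y@(hc[:2]-cen)<0:y=-y
        x=np.array([y[1],-y[0]]); print("cen",cen,"x",x,"yaw",np.arctan2(x[1],x[0]))
        np.save("m.npy",np.r_[cen,x,y])
    d=q[:,:2]-cen; M=np.c_[d@x,d@y,q[:,2]]
    print("hole in mould", (hc[:2]-cen)@x,(hc[:2]-cen)@y)
    hi=near&(M[:,2]>.098)&(M[:,2]<.3)&(abs(M[:,0])<.12)&(abs(M[:,1])<.06)
    A=M[hi]*1000; cc=c[hi]; o=np.argsort(A[:,0])
    print(n,len(A)); 
    for j in o[::max(1,len(A)//70)]: print(A[j].round().astype(int),cc[j],end=";")
    print()
for (nm,lo,hi_) in(("all",0.02,.2),):
    pass
E
```

```text
((586.7254028320312, 55.51946258544922), (219.33462524414062, 160.3368682861328), 64.52387237548828) 0.09070898500592339
hole [0.54345431 0.07618327 0.09122229] 413
cen [0.5867254  0.05551946] x [0.43013504 0.90276456] yaw 1.126154
hole in mould 4.2138525523028464e-05 0.047951831539690036
top 759
[-95 -43  98] [116 116 104];[-74 -16  99] [82 85 83];[-63  -8 101] [109 110 106];[-52  10 132] [76 76 77];[-48  -1 146] [68 69 69];[-47  15 156] [100 102 100];[-47  -9 147] [51 58 55];[-46  16 158] [116 117 118];[-45  19 156] [106 106 100];[-44  12 152] [86 87 85];[-42 -13 156] [48 51 52];[-41  -7 149] [67 67 67];[-40   5 151] [77 80 78];[-39  -3 162] [105 106 101];[-38 -13 158] [106 108 103];[-36   1 168] [104 106  98];[-35  17 160] [126 130 126];[-34   6 100] [58 56 56];[-32  -3 181] [108 112 107];[-32   4 187] [76 79 77];[-30  -8 192] [ 4  8 10];[-29   4 191] [5 5 5];[-28   6 193] [7 7 7];[-27  19 158] [105 107 100];[-26  -7 205] [21 12 12];[-25   8 203] [16 16 10];[-24   2 200] [15 14 17];[-23  14 164] [129 130 127];[-22 -19 158] [107 110 105];[-21   4 203] [ 9  9 11];[-19  16 164] [142 
[... 2523 characters left out ...]
];[ 20  -7 112] [52 50 46];[ 22 -20 179] [112 109 102];[ 24  -9 108] [67 66 62];[ 25  -1 111] [53 51 48];[ 27 -13 112] [58 57 54];[ 29   7 112] [89 88 83];[ 30  12 185] [137 136 129];[ 31 -12  99] [77 75 71];[ 33   2 112] [69 69 67];[ 34  -1 137] [101  99  95];[ 34 -16 184] [175 174 168];[ 35 -10 107] [71 69 67];[ 36 -13 104] [80 77 74];[ 37 -20 189] [164 164 157];[ 38 -13 101] [78 76 73];[ 38  -9 142] [129 126 123];[ 40  10 187] [117 106  88];[ 41 -19 192] [179 179 172];[ 42  -5 140] [135 132 129];[ 44 -17 192] [174 170 158];[ 45  -8 139] [123 120 115];[ 47  -2 192] [150 142 126];[ 48 -14 191] [166 166 159];[ 49   7 105] [115 112 109];[ 49  14 194] [173 172 164];[ 51 -21 190] [141 122  94];
```

```bash
cat >> h.py <<'E'
m=np.load("m.npy"); cen,mx,my=m[:2],m[2:4],m[4:6]; YAW=np.arctan2(mx[1],mx[0])
def pose(x,z,lean=0,y=0):
    """TCP at mould coords (m), z above world; lean>0 deg: tool top leans to +x"""
    p=np.r_[cen+x*mx+y*my,z]; R=Ro.from_euler('z',YAW)*Ro.from_euler('y',np.deg2rad(lean))*Ro.from_euler('x',np.pi)
    return p,R
def row(cmd,new):
    """6 numbers from commanded pose to new one"""
    return np.r_[(cmd[1].inv()*new[1]).as_rotvec(degrees=True),cmd[1].inv().apply(new[0]-cmd[0])*1000]
def mould(p): d=p[:2]-cen; return np.array([d@mx,d@my,p[2]])*1000
E
python3 - <<'E'
from h import *
s=(np.array([.226,-.501,.206]),Ro.from_euler('xyz',[np.pi,0,.4238]))
print(row(s,pose(.045,.33)).round(1))
E
```

```text
[   0.     0.   -40.2  592.  -388.  -124. ]
```

Emit:
arm_command(targets=[0, 0, -40.2, 592, -388, -124, -1, 0, 0, -40.2, 592, -388, -124, -1, 0, 0, -40.2, 592, -388, -124, -1, 0, 0, -40.2, 592, -388, -124, -1, 0, 0, -40.2, 592, -388, -124, -1, 0, 0, -40.2, 592, -388, -124, -1, 0, 0, -40.2, 592, -388, -124, -1, 0, 0, -40.2, 592, -388, -124, -1, 0, 0, -40.2, 592, -388, -124, -1, 0, 0, -40.2, 592, -388, -124, -1, 0, 0, -40.2, 592, -388, -124, -1, 0, 0, -40.2, 592, -388, -124, -1, 0, 0, -40.2, 592, -388, -124, -1, 0, 0, -40.2, 592, -388, -124, -1, 0, 0, -40.2, 592, -388, -124, -1, 0, 0, -40.2, 592, -388, -124, -1, 0, 0, -40.2, 592, -388, -124, -1, 0, 0, -40.2, 592, -388, -124, -1, 0, 0, -40.2, 592, -388, -124, -1, 0, 0, -40.2, 592, -388, -124, -1])

```text
time: 2.1
tool_pos: [0.6058, 0.0946, 0.3298]
ee_rot: [3.141, -0.0, 1.124]
wrist_force: [-0.5, 0.5, -0.1]
width: 0.0938
finger_force: 0.0
```

```bash
python3 - <<'E'
from bench import robot
from h import *
o=robot.get_obs(); s=robot.snapshot("wrist"); cv2.imwrite("pics/w1.png",s["color"][:,:,::-1])
print(o["time"],mould(o["tool_pos"]).round(1),o["ee_rot"],o["wrist_force"])
T=np.eye(4);T[:3,:3]=Ro.from_euler('xyz',o["ee_rot"]).as_matrix();T[:3,3]=o["tool_pos"]; T=T@s["T_tool_cam"]
pickle.dump((s,T),open("w1.pkl","wb")); q=cloud(s,T).reshape(-1,3); d=q[:,:2]-cen
M=np.c_[d@mx,d@my,q[:,2]]*1000; c=s["color"].reshape(-1,3)
ok=(abs(M[:,0])<110)&(abs(M[:,1])<75)
t=ok&(abs(M[:,2]-90)<5); print("plaster z",np.median(M[t,2]))
def st(n,k):
    k=k&ok; print(n,k.sum(),np.percentile(M[k],[1,50,99],axis=0).round(1).tolist())
st("loop far",(M[:,2]>175)&(M[:,0]>25)&(abs(M[:,1])<25)&(c.mean(1)>60))
st("loop",(M[:,2]>152)&(M[:,0]>-20)&(abs(M[:,1])<25)&(M[:,2]<210))
st("lip",(M[:,2]>133)&(M[:,2]<142)&(M[:,0]>20)&(M[:,0]<60)&(abs(M[:,1])<9))
st("grip",(M[:,2]>185)&(c.mean(1)<35)&(M[:,0]<0)&(abs(M[:,1])<20))
st("ears",(abs(M[:,2]-134)<2)&(M[:,0]<-20)&(abs(M[:,1])<14))
k=ok&(M[:,2]>155)&(M[:,0]>-15)&(M[:,0]<40)&(abs(abs(M[:,1])-16)<6)&(M[:,2]<205)
print("rod fit z=a x+b",np.polyfit(M[k,0],M[k,2],1))
E
```

```text
2.1 [ 43.5  -0.4 329.8] [ 3.14113156e+00 -2.57465157e-05  1.12377282e+00] [-0.48043309  0.4531947  -0.12686382]
plaster z 90.42009905334596
loop far 584 [[25.8, -23.0, 182.3], [49.5, -6.0, 192.5], [72.7, 19.4, 453.9]]
loop 912 [[-19.7, -21.8, 163.2], [25.4, -3.2, 185.8], [53.0, 15.7, 203.8]]
lip 66 [[41.5, -7.9, 137.7], [44.6, -2.3, 138.9], [47.5, 3.3, 140.1]]
grip 180 [[-23.8, -13.0, 188.5], [-20.3, -3.0, 203.2], [-17.9, 7.9, 205.6]]
ears 57 [[-46.6, -13.0, 132.1], [-41.4, 5.1, 133.5], [-37.4, 9.9, 135.3]]
rod fit z=a x+b [  0.42966514 171.43649795]
```

View pics/w1.png

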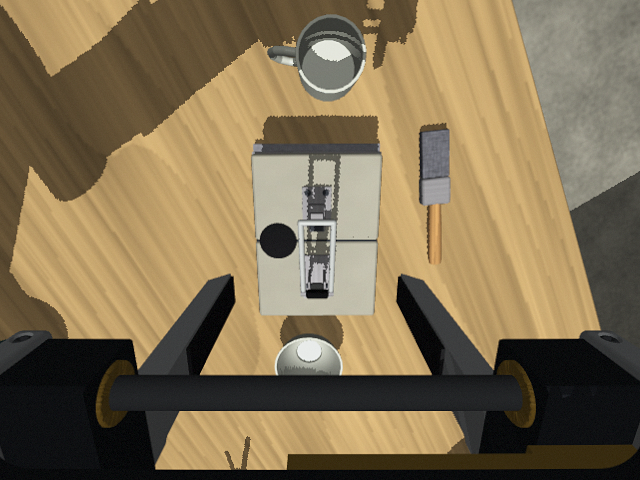

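The picture shows the crossbar at (317,222), the lever grip at (317,293) and the hook just above the bar, all aligned. To pin down the bias, I'll compare the plaster outline across cameras.

```bash
python3 - <<'E'
from h import *
s,T=pickle.load(open("w1.pkl","rb")); S=pickle.load(open("scene.pkl","rb"))
for n,P in(("wrist",cloud(s,T)),("scene",cloud(S)),("top",cloud(pickle.load(open("top.pkl","rb"))))):
    q=P.reshape(-1,3); d=q[:,:2]-cen; M=np.c_[d@mx,d@my,q[:,2]]*1000
    k=(abs(M[:,2]-90)<5)&(abs(M[:,0])<125)&(abs(M[:,1])<95)
    r=cv2.minAreaRect(M[k,:2].astype(np.float32)); print(n,r,M[k,2].mean())
    k=(M[:,2]>165)&(M[:,2]<200)&(M[:,0]>0)&(M[:,0]<60)&(abs(M[:,1])<30)
    print(" loop y range",np.percentile(M[k,1],[3,97]),"x max",np.percentile(M[k,0],98),"z@bar",np.median(M[k&(M[:,0]>45),2]))
E
```

```text
wrist ((1.1298599243164062, -3.0823593139648438), (216.8902587890625, 160.33151245117188), 0.029313748702406883) 90.50759086608437
 loop y range [-21.37858798  15.38252069] x max 52.99562859818043 z@bar 192.8988861489257
scene ((0.712310791015625, -3.1817245483398438), (220.23663330078125, 163.6545867919922), 0.36859917640686035) 90.68411544244333
 loop y range [-22.13903751  16.08112412] x max 51.80815383096884 z@bar 192.61860888354727
top ((-0.09174346923828125, 0.13227081298828125), (219.14202880859375, 159.94418334960938), 0.004584415815770626) 90.52537812586344
 loop y range [-18.55945932  18.61270161] x max 51.418439038938935 z@bar 192.95803232890884
```

```bash
cat >> h.py <<'E'
cen=cen+.0006*mx-.0022*my   # mean of three cameras
from scipy.optimize import brentq
def bar2pose(bx,bz,grip=90,up=0):
    """bar in latch frame (mm) -> TCP pose, lever q"""
    f=lambda q:np.hypot(bx-20*np.cos(1.222+q),bz-20*np.sin(1.222+q))-101.5
    q=brentq(f,-.3,1.9) ; pin=20*np.array([np.cos(1.222+q),np.sin(1.222+q)])
    a=np.arctan2(bz-pin[1],bx-pin[0]); u=np.array([np.cos(a),np.sin(a)]); n=np.array([-u[1],u[0]])
    t=pin+grip*u+n*(up-19); return pose((t[0]-45)/1e3,(t[1]+130)/1e3,-np.rad2deg(a)),q
def load(): p,r=pickle.load(open("cmd.pkl","rb")); return p,Ro.from_rotvec(r)
def after(cmd,r):  # commanded pose once a row is done
    return cmd[0]+cmd[1].apply(np.array(r[3:6])/1e3),cmd[1]*Ro.from_rotvec(r[:3],degrees=True)
def save(c): pickle.dump((c[0],c[1].as_rotvec()),open("cmd.pkl","wb"))
E
python3 - <<'E'
from h import *
s=(np.array([.226,-.501,.206]),Ro.from_euler('xyz',[np.pi,0,.4238]))
c=after(s,[0,0,-40.2,592,-388,-124]); save(c)
for up in(60,0):
    P,q=bar2pose(93.5,59.5,up=up); print(up,q,row(c,P).round(1),mould(P[0]).round(1))
from bench import robot
o=robot.get_obs(); print("meas",mould(o["tool_pos"]).round(2),"cmd",mould(c[0]).round(2))
E
```

```text
60 0.34872948045328683 [  0.   22.9  -0.  -22.4   2.2 107.2] [ 22.    0.  222.8]
0 0.34872948045328683 [  0.   22.9  -0.    0.9   2.2 162.5] [ 45.3  -0.  167.5]
meas [ 43.1    1.78 329.84] cmd [ 44.38   2.2  330.  ]
```

Emit:
arm_command(targets=[0, 8, 0, -7, 2.2, 40, -1, 0, 16, 0, -15, 2.2, 75, -1, 0, 22.9, 0, -22.4, 2.2, 107, -1, 0, 22.9, 0, -22.4, 2.2, 107, -1, 0, 22.9, 0, -22.4, 2.2, 107, -1, 0, 22.9, 0, -22.4, 2.2, 107, -1])

```text
time: 2.75
tool_pos: [0.6016, 0.0749, 0.2279]
ee_rot: [3.132, -0.402, 1.13]
wrist_force: [-0.2, 0.2, 1.0]
width: 0.0941
finger_force: 0.0
```

```bash
python3 - <<'E'
from h import *
from bench import robot
c=load(); c=after(c,[0,22.9,0,-22.4,2.2,107]); save(c)
o=robot.get_obs(); print("meas",mould(o["tool_pos"]).round(2),"cmd",mould(c[0]).round(2),o["ee_rot"],c[1].as_euler('xyz'))
print(row(c,bar2pose(93.5,59.5)[0]).round(1))
s=robot.snapshot("wrist"); cv2.imwrite("pics/w2.png",s["color"][:,:,::-1])
E
```

```text
meas [ 23.32  -2.84 227.91] cmd [2.197e+01 2.000e-02 2.230e+02] [ 3.13184679 -0.40199741  1.13014327] [ 3.14159265 -0.3996804   1.12542236]
[ 0.   0.  -0.  -0.1 -0.  60.2]
```

View pics/w2.png

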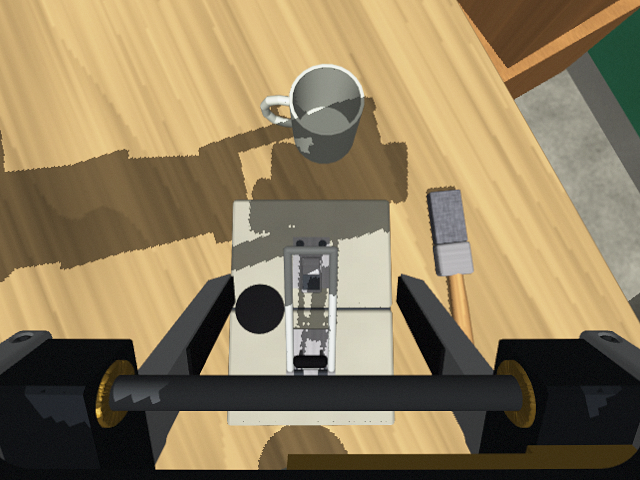

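The loop is framed between the fingers: crossbar at (312,247), fingertips at (225,285) and (405,285). I'll descend.

Emit:
arm_command(targets=[0, 0, 0, 0, 0, 20, -1, 0, 0, 0, 0, 40, -1, 0, 0, 0, 0, 60, -1, 0, 0, 0, 0, 60, -1, 0, 0, 0, 0, 60, -1, 0, 0, 0, 0, 60, -1, 0, 0, 0, 0, 60, -1, 0, 0, 0, 0, 60, -1])

```text
out of range
```

```bash
python3 - <<'E'
from h import *
from bench import robot
c=load(); c=after(c,[0,0,0,0,0,60]); save(c)
o=robot.get_obs(); print("meas",mould(o["tool_pos"]).round(2),"cmd",mould(c[0]).round(2),o["ee_rot"],o["qvel"].round(3))
s=robot.snapshot("wrist"); cv2.imwrite("pics/w3.png",s["color"][:,:,::-1])
Rm=Ro.from_euler('xyz',o["ee_rot"])
T=np.eye(4);T[:3,:3]=Rm.as_matrix();T[:3,3]=o["tool_pos"]; P=cloud(s,s["T_tool_cam"])[200:340,240:400].reshape(-1,3)*1000
k=(P[:,2]>-45)&(P[:,2]<0)&(abs(P[:,1])<30)&(abs(P[:,0])<40)
print("near pads, tool frame",k.sum(),np.percentile(P[k],[2,50,98],axis=0).round(1))
E
```

```text
meas [ 23.77  -3.08 228.62] cmd [ 45.32  -0.   167.73] [ 3.13032927 -0.40226913  1.13157144] [ 0.011  0.001 -0.009 -0.002 -0.    -0.003]Traceback (most recent call last):
  File "<stdin>", line 9, in <module>
    return _quantile_unchecked(
        a, q, axis, out, overwrite_input, method, keepdims, weights)
    return _ureduce(a,
                    func=_quantile_ureduce_func,
    ...<5 lines>...
                    overwrite_input=overwrite_input,
                    method=method)
    r = func(a, **kwargs)
    result = _quantile(arr,
                       quantiles=q,
    ...<2 lines>...
                       out=out,
                       weights=wgt)
    slices_having_nans = np.isnan(arr[-1, ...])
                                  ~~~^^^^^^^^^
IndexError: index -1 is out of bounds for axis 0 with size 0
```

```bash
python3 - <<'E'
from h import *
from bench import robot
o=robot.get_obs(); print(o["time"],o["joint_positions"].round(3),"meas",mould(o["tool_pos"]).round(2),o["ee_rot"],o["qvel"].round(3),o["joint_torque"].round(1))
save(pose(.02197,.223,-22.9))
E
```

```text
2.85 [-0.192  0.071  1.398  0.386  1.558  0.267] meas [ 23.85  -2.92 228.37] [ 3.13066218 -0.40203801  1.13186821] [ 0.003  0.001  0.016 -0.003  0.002 -0.003] [ -0.4 -33.  -29.9   1.5  -0.4   0. ]
```

Emit:
arm_command(targets=[0, 0, 0, 0, 0, 15, -1, 0, 0, 0, 0, 0, 30, -1, 0, 0, 0, 0, 0, 40, -1, 0, 0, 0, 0, 0, 40, -1, 0, 0, 0, 0, 0, 40, -1, 0, 0, 0, 0, 0, 40, -1, 0, 0, 0, 0, 0, 40, -1, 0, 0, 0, 0, 0, 40, -1])

```text
time: 3.65
tool_pos: [0.6055, 0.0884, 0.1862]
ee_rot: [3.14, -0.4, 1.126]
wrist_force: [0.0, 1.0, 0.4]
width: 0.0941
finger_force: 0.0
```

```bash
python3 - <<'E'
from h import *
from bench import robot
c=load(); c=after(c,[0,0,0,0,0,40]); save(c)
o=robot.get_obs(); print(o["time"],"meas",mould(o["tool_pos"]).round(2),"cmd",mould(c[0]).round(2),o["ee_rot"],c[1].as_euler('xyz'),o["qvel"].round(3),o["wrist_force"])
E
```

```text
3.65 meas [ 37.14  -0.66 186.23] cmd [ 37.53  -0.   186.15] [ 3.14040922 -0.3998809   1.12550327] [ 3.14159265 -0.3996804   1.12615397] [ 0.     0.002  0.002  0.    -0.002 -0.001] [0.02205706 0.99101189 0.36579275]
```

Emit:
arm_command(targets=[0, 0, 0, 0, 0, 10, -1, 0, 0, 0, 0, 0, 20, -1, 0, 0, 0, 0, 0, 20, -1, 0, 0, 0, 0, 0, 20, -1, 0, 0, 0, 0, 0, 20, -1])

```text
time: 4.15
tool_pos: [0.6087, 0.0957, 0.1672]
ee_rot: [3.141, -0.4, 1.126]
wrist_force: [-0.1, -1.0, -0.6]
width: 0.0937
finger_force: 0.0
```

```bash
python3 - <<'E'
from h import *
from bench import robot
c=load(); c=after(c,[0,0,0,0,0,20]); save(c)
o=robot.get_obs(); print(o["time"],"meas",mould(o["tool_pos"]).round(2),"cmd",mould(c[0]).round(2),o["wrist_force"])
s=robot.snapshot("wrist"); cv2.imwrite("pics/w3.png",s["color"][:,:,::-1])
P=cloud(s,s["T_tool_cam"]).reshape(-1,3)*1000
k=(P[:,2]>-30)&(P[:,2]<-10)&(abs(P[:,1])<30)&(abs(P[:,0])<60)
print(k.sum(),np.percentile(P[k],[2,50,98],axis=0).round(1) if k.any() else '')
E
```

```text
4.15 meas [ 45.16  -0.34 167.21] cmd [ 45.32  -0.   167.73] [-0.06529826 -0.98450063 -0.60594307]
2783 [[-39.2 -18.2 -23.7]
 [ -2.2   0.3 -22.2]
 [ 16.1  18.8 -19.5]]
```

View pics/w3.png

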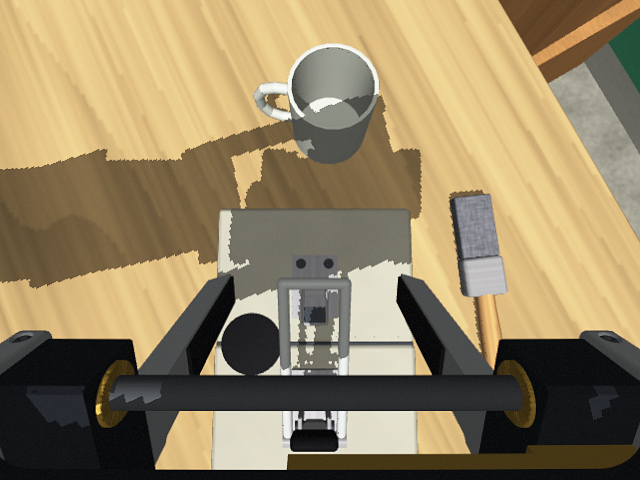

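The crossbar (315,283) and both rods are centred between the fingers, and the rod axis sits at the pinch depth. I'll close.

Emit:
arm_command(targets=[0, 0, 0, 0, 0, 0, 1, 0, 0, 0, 0, 0, 0, 1, 0, 0, 0, 0, 0, 0, 1, 0, 0, 0, 0, 0, 0, 1, 0, 0, 0, 0, 0, 0, 1, 0, 0, 0, 0, 0, 0, 1, 0, 0, 0, 0, 0, 0, 1, 0, 0, 0, 0, 0, 0, 1, 0, 0, 0, 0, 0, 0, 1, 0, 0, 0, 0, 0, 0, 1])

```text
time: 5.2
tool_pos: [0.6084, 0.0959, 0.1671]
ee_rot: [-3.141, -0.4, 1.125]
wrist_force: [-1.1, 0.4, 0.6]
width: 0.0365
finger_force: 30.0
```

```bash
python3 - <<'E'
from h import *
c=load()
for b in[(93.5,59.5),(97,52),(100,44),(102,36),(103,28),(103.5,20),(103.5,12),(103.5,6),(103.5,1),(103.5,-3)]:
    P,q=bar2pose(*b); print(b,round(q,2),row(c,P).round(1).tolist(),mould(P[0]).round(1))
E
```

```text
(93.5, 59.5) 0.35 [-0.0, 0.0, -0.0, -0.1, 0.0, 0.2] [ 45.3  -0.  167.5]
(97, 52) 0.31 [-0.0, -4.5, 0.0, -1.3, -0.0, 7.5] [ 47.1   0.  160.3]
(100, 44) 0.28 [-0.0, -9.2, -0.0, -3.0, -0.0, 14.9] [ 48.3   0.  152.8]
(102, 36) 0.26 [-0.0, -13.8, 0.0, -5.6, -0.0, 21.9] [ 48.7   0.  145.4]
(103, 28) 0.26 [-0.0, -18.3, -0.0, -9.0, -0.0, 28.3] [ 48.    0.  138.1]
(103.5, 20) 0.25 [-0.0, -22.8, 0.0, -12.7, -0.0, 34.5] [ 47.   0. 131.]
(103.5, 12) 0.23 [-0.0, -27.3, 0.0, -16.8, -0.0, 40.4] [ 45.6   0.  123.9]
(103.5, 6) 0.2 [-0.0, -30.7, 0.0, -19.8, 0.0, 44.8] [ 44.5  -0.  118.7]
(103.5, 1) 0.16 [-0.0, -33.5, 0.0, -22.2, -0.0, 48.5] [ 43.7   0.  114.4]
(103.5, -3) 0.12 [-0.0, -35.7, -0.0, -24.1, -0.0, 51.4] [ 43.1  -0.  111. ]
```

Emit:
arm_command(targets=[0, -2.2, 0, -0.6, 0, 4, 1, 0, -4.5, 0, -1.3, 0, 7.5, 1, 0, -6.8, 0, -2.1, 0, 11.2, 1, 0, -9.2, 0, -3, 0, 14.9, 1, 0, -11.5, 0, -4.3, 0, 18.4, 1, 0, -13.8, 0, -5.6, 0, 21.9, 1, 0, -16, 0, -7.3, 0, 25.1, 1, 0, -18.3, 0, -9, 0, 28.3, 1, 0, -20.5, 0, -10.8, 0, 31.4, 1, 0, -22.8, 0, -12.7, 0, 34.5, 1, 0, -25, 0, -14.7, 0, 37.5, 1, 0, -27.3, 0, -16.8, 0, 40.4, 1, 0, -27.3, 0, -16.8, 0, 40.4, 1, 0, -27.3, 0, -16.8, 0, 40.4, 1, 0, -27.3, 0, -16.8, 0, 40.4, 1])

```text
time: 6.7
tool_pos: [0.6087, 0.0965, 0.1237]
ee_rot: [-3.141, 0.075, 1.125]
wrist_force: [-1.6, 2.0, 0.6]
width: 0.0371
finger_force: 30.0
```

```bash
cat > look.py <<'E'
from h import *
from bench import robot
s=robot.snapshot("wrist")
P=cloud(s,s["T_tool_cam"]).reshape(-1,3)*1000
k=(P[:,2]>-30)&(P[:,2]<-10)&(abs(P[:,1])<22)&(abs(P[:,0])<60)
bar=k&(abs(P[:,1])<8)&(P[:,0]>5)
o=robot.get_obs(); c=load()
F=o["wrist_force"]; print(o["time"],"meas",mould(o["tool_pos"]).round(2),"cmd",mould(c[0]).round(2),"F mould",[round(float(v),2) for v in(F[:2]@mx,F[:2]@my,F[2])],"w",o["width"])
print("lean",np.rad2deg(-o["ee_rot"][1]) , "bar in tool",np.percentile(P[bar],[3,50,97],axis=0).round(1).tolist() if bar.any() else None)
R=Ro.from_euler('xyz',o["ee_rot"])
if bar.any():
    b=np.percentile(P[bar,0],[3,97]).mean(); t=np.array([b,0,np.median(P[bar,2])+3])
    print("bar latch est",(mould(o["tool_pos"]+R.apply(t/1e3))-[-45,0,130]).round(1))
rod=k&(abs(abs(P[:,1])-16)<4)
if rod.sum()>50: print("rod slope deg",np.rad2deg(np.arctan(np.polyfit(P[rod,0],P[rod,2],1)[0])).round(1))
E
python3 - <<'E'
from h import *
save(after(load(),[0,-27.3,0,-16.8,0,40.4]))
E
python3 look.py; python3 - <<'E'
from h import *
c=load()
for b in[(103.5,8),(103.5,4),(103.5,0),(103.5,-3)]: print(b,row(c,bar2pose(*b)[0]).round(1).tolist())
E
```

```text
6.75 meas [ 4.5730e+01 -5.0000e-02  1.2374e+02] cmd [ 45.56  -0.   123.98] F mould [1.87, 1.95, 0.3] w 0.036830214155930616
lean -4.290630120397122 bar in tool [[11.0, -7.6, -23.9], [14.3, -0.3, -22.5], [16.3, 7.6, -19.8]]
bar latch est [ 1.058e+02 -1.000e-01  1.220e+01]
rod slope deg -0.5
(103.5, 8) [-0.0, -2.3, -0.0, -0.4, -0.0, 3.6]
(103.5, 4) [-0.0, -4.5, -0.0, -0.8, -0.0, 7.0]
(103.5, 0) [-0.0, -6.7, 0.0, -1.2, -0.0, 10.5]
(103.5, -3) [-0.0, -8.4, -0.0, -1.5, -0.0, 13.1]
```

Emit:
arm_command(targets=[0, -1.2, 0, -0.7, 0, 1.8, 1, 0, -2.3, 0, -1.4, 0, 3.6, 1, 0, -3.4, 0, -1.6, 0, 5.3, 1, 0, -4.5, 0, -1.8, 0, 7, 1, 0, -5.6, 0, -2, 0, 8.8, 1, 0, -6.7, 0, -2.2, 0, 10.5, 1, 0, -8.4, 0, -2.5, 0, 13.1, 1, 0, -8.4, 0, -2.5, 0, 13.1, 1, 0, -8.4, 0, -2.5, 0, 13.1, 1, 0, -8.4, 0, -2.5, 0, 13.1, 1])

```text
time: 7.75
tool_pos: [0.6072, 0.093, 0.1105]
ee_rot: [-3.141, 0.223, 1.125]
wrist_force: [-1.9, 2.0, -1.1]
width: 0.0368
finger_force: 30.0
```

```bash
python3 - <<'E'
from h import *
save(after(load(),[0,-8.4,0,-2.5,0,13.1]))
E
python3 look.py; python3 - <<'E'
from h import *
c=load(); b0=bar2pose(102.5,-3)[0]
for x in range(100,84,-2):
    P,q=bar2pose(x,-3); A=bar2pose(102.5,-3)[0]
    D=(c[0]+P[0]-A[0], c[1]*A[1].inv()*P[1]); print(x,round(q,2),row(c,D).round(2).tolist())
E
```

```text
7.8 meas [ 42.07  -0.21 110.66] cmd [ 42.06  -0.   111.11] F mould [0.47, 3.27, -0.32] w 0.036829021161887444
lean -12.754466566504721 bar in tool [[10.8, -7.7, -23.8], [14.2, 0.2, -22.5], [16.2, 7.6, -19.8]]
bar latch est [104.6  -0.2  -3.3]
rod slope deg -0.3
100 0.29 [0.0, -0.17, -0.0, -2.49, -0.0, 0.52]
98 0.39 [0.0, -0.17, 0.0, -4.45, -0.0, 0.96]
96 0.49 [0.0, -0.06, 0.0, -6.36, 0.0, 1.43]
94 0.6 [0.0, 0.18, 0.0, -8.23, 0.0, 1.92]
92 0.71 [0.0, 0.58, 0.0, -10.05, -0.0, 2.44]
90 0.84 [0.0, 1.16, 0.0, -11.8, 0.0, 3.0]
88 0.97 [0.0, 1.98, 0.0, -13.48, -0.0, 3.6]
86 1.13 [0.0, 3.12, 0.0, -15.04, 0.0, 4.26]
```

Emit:
arm_command(targets=[0, -0.1, 0, -1.5, 0, 0.3, 1, 0, -0.2, 0, -3, 0, 0.6, 1, 0, -0.2, 0, -4.5, 0, 1, 1, 0, -0.1, 0, -6.4, 0, 1.4, 1, 0, -0.1, 0, -6.4, 0, 1.4, 1, 0, -0.1, 0, -6.4, 0, 1.4, 1])

```text
time: 8.4
tool_pos: [0.6042, 0.0865, 0.1107]
ee_rot: [-3.141, 0.226, 1.125]
wrist_force: [-3.9, 2.8, 0.3]
width: 0.037
finger_force: 30.0
```

```bash
python3 - <<'E'
from h import *
save(after(load(),[0,-.1,0,-6.4,0,1.4]))
E
python3 look.py
```

```text
8.45 meas [ 34.84  -0.27 110.66] cmd [ 35.51  -0.   111.16] F mould [0.78, 3.47, -0.28] w 0.036631646434846954
lean -12.942718021393281 bar in tool [[5.3, -7.4, -29.5], [13.3, 0.2, -22.9], [16.2, 7.3, -20.0]]
bar latch est [94.8 -0.3 -2.3]
rod slope deg -0.3
```

Emit:
arm_command(targets=[0, 0.1, 0, -1, 0, 0.2, 1, 0, 0.2, 0, -2, 0, 0.5, 1, 0, 0.2, 0, -2, 0, 0.5, 1, 0, 0.2, 0, -2, 0, 0.5, 1])

```text
time: 8.85
tool_pos: [0.6034, 0.0848, 0.1106]
ee_rot: [-3.142, 0.222, 1.125]
wrist_force: [-3.0, 3.1, 0.2]
width: 0.0368
finger_force: 30.0
```

```bash
cat > f.py <<'E'
import sys
from h import *
from bench import robot
save(after(load(),eval(sys.argv[1]))); o=robot.get_obs(); c=load(); F=o["wrist_force"]
print(o["time"],"meas",mould(o["tool_pos"]).round(2),"cmd",mould(c[0]).round(2),"F mould",[round(float(v),2) for v in(F[:2]@mx,F[:2]@my,F[2])],"tq",(o["wrist_torque"]).round(2))
E
python3 f.py [0,.2,0,-2,0,.5]
```

```text
8.85 meas [ 33.    -0.26 110.58] cmd [ 33.45  -0.   111.12] F mould [1.5, 4.03, 0.2] tq [ 0.55  0.41 -0.26]
```

Emit:
arm_command(targets=[0, 0.1, 0, -0.5, 0, 0.1, 1, 0, 0.2, 0, -1, 0, 0.3, 1, 0, 0.2, 0, -1, 0, 0.3, 1, 0, 0.2, 0, -1, 0, 0.3, 1])

```text
time: 9.25
tool_pos: [0.603, 0.0839, 0.1105]
ee_rot: [3.142, 0.218, 1.125]
wrist_force: [-3.5, 4.1, -0.0]
width: 0.0366
finger_force: 30.0
```

```bash
python3 f.py [0,.2,0,-1,0,.3]
```

```text
9.25 meas [ 32.07  -0.28 110.54] cmd [ 32.41  -0.   111.05] F mould [2.17, 4.94, -0.03] tq [ 0.54  0.51 -0.25]
```

Emit:
arm_command(targets=[0, 0.1, 0, -0.5, 0, 0.1, 1, 0, 0.2, 0, -1, 0, 0.3, 1, 0, 0.2, 0, -1, 0, 0.3, 1, 0, 0.2, 0, -1, 0, 0.3, 1])

```text
time: 9.65
tool_pos: [0.6026, 0.083, 0.1104]
ee_rot: [3.142, 0.215, 1.125]
wrist_force: [-2.7, 4.4, 0.4]
width: 0.037
finger_force: 30.0
```

```bash
python3 f.py [0,.2,0,-1,0,.3]
```

```text
9.65 meas [ 31.    -0.3  110.44] cmd [ 31.37  -0.   110.97] F mould [2.78, 4.3, 0.42] tq [ 0.59  0.51 -0.26]
```

Emit:
arm_command(targets=[0, 0.1, 0, -0.4, 0, 0.1, 1, 0, 0.2, 0, -0.8, 0, 0.2, 1, 0, 0.2, 0, -0.8, 0, 0.2, 1, 0, 0.2, 0, -0.8, 0, 0.2, 1])

```text
time: 10.05
tool_pos: [0.6022, 0.0823, 0.1104]
ee_rot: [-3.142, 0.211, 1.125]
wrist_force: [-3.5, 4.1, -0.5]
width: 0.0368
finger_force: 30.0
```

```bash
python3 f.py [0,.2,0,-.8,0,.2]
```

```text
10.05 meas [ 30.19  -0.27 110.41] cmd [ 30.55  -0.   110.94] F mould [2.22, 4.89, -0.51] tq [ 0.59  0.54 -0.27]
```

Emit:
arm_command(targets=[0, 0.1, 0, -0.4, 0, 0.1, 1, 0, 0.2, 0, -0.8, 0, 0.2, 1, 0, 0.2, 0, -0.8, 0, 0.2, 1, 0, 0.2, 0, -0.8, 0, 0.2, 1])

```text
time: 10.45
tool_pos: [0.6019, 0.0815, 0.1104]
ee_rot: [-3.142, 0.208, 1.125]
wrist_force: [-3.8, 4.0, 0.2]
width: 0.0372
finger_force: 30.0
```

```bash
python3 f.py [0,.2,0,-.8,0,.2]
```

```text
10.45 meas [ 29.38  -0.28 110.39] cmd [ 29.72  -0.   110.92] F mould [1.97, 5.1, 0.22] tq [ 0.63  0.52 -0.28]
```

Emit:
arm_command(targets=[0, 0.1, 0, -0.4, 0, 0.1, 1, 0, 0.2, 0, -0.8, 0, 0.2, 1, 0, 0.2, 0, -0.8, 0, 0.2, 1, 0, 0.2, 0, -0.8, 0, 0.2, 1])

```text
time: 10.85
tool_pos: [0.6015, 0.0808, 0.1104]
ee_rot: [3.142, 0.204, 1.125]
wrist_force: [-3.5, 3.2, 0.5]
width: 0.0368
finger_force: 30.0
```

```bash
python3 f.py [0,.2,0,-.8,0,.2]
```

```text
10.85 meas [ 28.55  -0.3  110.35] cmd [ 28.9   -0.   110.89] F mould [1.38, 4.55, 0.52] tq [ 0.6   0.52 -0.28]
```

Emit:
arm_command(targets=[0, 0.2, 0, -0.4, 0, 0.1, 1, 0, 0.3, 0, -0.8, 0, 0.2, 1, 0, 0.3, 0, -0.8, 0, 0.2, 1, 0, 0.3, 0, -0.8, 0, 0.2, 1])

```text
time: 11.25
tool_pos: [0.6012, 0.08, 0.1103]
ee_rot: [3.142, 0.199, 1.125]
wrist_force: [-3.2, 4.0, -1.0]
width: 0.037
finger_force: 30.0
```

```bash
python3 f.py [0,.3,0,-.8,0,.2]
```

```text
11.25 meas [ 27.73  -0.33 110.31] cmd [ 28.07  -0.   110.85] F mould [2.2, 4.61, -1.0] tq [ 0.69  0.48 -0.24]
```

Emit:
arm_command(targets=[0, 0.2, 0, -0.4, 0, 0.1, 1, 0, 0.4, 0, -0.8, 0, 0.2, 1, 0, 0.4, 0, -0.8, 0, 0.2, 1, 0, 0.4, 0, -0.8, 0, 0.2, 1])

```text
time: 11.65
tool_pos: [0.6008, 0.0793, 0.1103]
ee_rot: [3.142, 0.192, 1.125]
wrist_force: [-3.4, 3.4, -0.4]
width: 0.0372
finger_force: 30.0
```

```bash
python3 f.py [0,.4,0,-.8,0,.2]
```

```text
11.65 meas [ 26.96  -0.29 110.29] cmd [ 27.25  -0.   110.81] F mould [1.58, 4.47, -0.44] tq [ 0.7   0.53 -0.22]
```

Emit:
arm_command(targets=[0, 0.2, 0, -0.4, 0, 0.1, 1, 0, 0.3, 0, -0.7, 0, 0.2, 1, 0, 0.3, 0, -0.7, 0, 0.2, 1, 0, 0.3, 0, -0.7, 0, 0.2, 1])

```text
time: 12.05
tool_pos: [0.6005, 0.0787, 0.1102]
ee_rot: [3.142, 0.187, 1.125]
wrist_force: [-3.8, 4.1, -0.3]
width: 0.0369
finger_force: 30.0
```

```bash
python3 f.py [0,.3,0,-.7,0,.2]
```

```text
12.05 meas [ 26.25  -0.31 110.2 ] cmd [ 26.52  -0.   110.75] F mould [2.03, 5.2, -0.3] tq [ 0.69  0.48 -0.3 ]
```

Emit:
arm_command(targets=[0, 0.2, 0, -0.4, 0, 0.1, 1, 0, 0.3, 0, -0.7, 0, 0.2, 1, 0, 0.3, 0, -0.7, 0, 0.2, 1, 0, 0.3, 0, -0.7, 0, 0.2, 1])

```text
time: 12.45
tool_pos: [0.6003, 0.0783, 0.1101]
ee_rot: [3.142, 0.181, 1.126]
wrist_force: [-2.5, 4.2, 0.1]
width: 0.037
finger_force: 30.0
```

```bash
python3 f.py [0,.3,0,-.7,0,.2]; python3 - <<'E'
from bench import robot
import cv2
a=robot.snapshot("scene")["color"][:,:,::-1][150:330,250:460]; b=robot.snapshot("wrist")["color"][:,:,::-1][200:380,220:420]
import numpy as np
cv2.imwrite("pics/p1.png",np.hstack([cv2.resize(x,(400,360),interpolation=cv2.INTER_CUBIC) for x in(a,b)]))
E
```

```text
12.45 meas [ 25.81  -0.28 110.11] cmd [ 25.8   -0.   110.68] F mould [2.75, 4.08, 0.12] tq [ 0.8   0.51 -0.23]
```

View pics/p1.png

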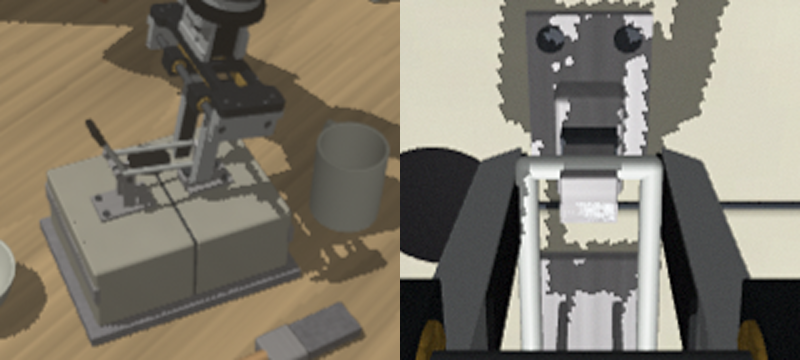

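The wrist view (right) shows the crossbar at (590,168), tucked under the hook's lip (590,175). The position error also just shrank by 0.3 mm, so contact is starting. I'll use finer steps from here.

Emit:
arm_command(targets=[0, 0.1, 0, -0.2, 0, 0.1, 1, 0, 0.1, 0, -0.4, 0, 0.1, 1, 0, 0.1, 0, -0.4, 0, 0.1, 1, 0, 0.1, 0, -0.4, 0, 0.1, 1])

```text
time: 12.95
tool_pos: [0.6003, 0.0782, 0.1101]
ee_rot: [3.141, 0.178, 1.126]
wrist_force: [-2.2, 4.6, 0.7]
width: 0.0365
finger_force: 30.0
```

```bash
python3 f.py [0,.1,0,-.4,0,.1]
```

```text
12.95 meas [ 25.73  -0.27 110.09] cmd [ 25.39  -0.   110.66] F mould [3.17, 3.98, 0.67] tq [ 0.92  0.38 -0.25]
```

Emit:
arm_command(targets=[0, 0, 0, -0.4, 0, 0.1, 1, 0, 0, 0, -0.8, 0, 0.1, 1, 0, 0, 0, -0.8, 0, 0.1, 1, 0, 0, 0, -0.8, 0, 0.1, 1])

```text
time: 13.35
tool_pos: [0.6002, 0.078, 0.1101]
ee_rot: [3.141, 0.177, 1.126]
wrist_force: [-1.7, 6.5, -0.2]
width: 0.0369
finger_force: 30.0
```

```bash
python3 f.py [0,0,0,-.8,0,.1]
```

```text
13.35 meas [ 25.52  -0.28 110.1 ] cmd [ 24.58  -0.   110.7 ] F mould [5.19, 4.31, -0.18] tq [ 1.1   0.25 -0.25]
```

Emit:
arm_command(targets=[0, 0, 0, -0.3, 0, 0, 1, 0, 0, 0, -0.5, 0, 0.1, 1, 0, 0, 0, -0.5, 0, 0.1, 1, 0, 0, 0, -0.5, 0, 0.1, 1, 0, 0, 0, -0.5, 0, 0.1, 1])

```text
time: 13.85
tool_pos: [0.6001, 0.0779, 0.1101]
ee_rot: [3.141, 0.177, 1.126]
wrist_force: [-1.3, 7.1, -1.1]
width: 0.0364
finger_force: 30.0
```

```bash
python3 f.py [0,0,0,-.5,0,.1]; python3 - <<'E'
from h import *
c=load(); from bench import robot
s=robot.snapshot("top"); P=cloud(s).reshape(-1,3); d=P[:,:2]-cen; M=np.c_[d@mx,d@my,P[:,2]]*1000-[-45,0,130]
C=s["color"].reshape(-1,3)
k=(M[:,2]>40)&(M[:,2]<85)&(abs(M[:,1])<14)&(abs(M[:,0])<50)&(C.mean(1)<45); print(k.sum(),np.percentile(M[k],[3,50,97],axis=0).round(1))
E
```

```text
13.85 meas [ 25.39  -0.28 110.06] cmd [ 24.07  -0.   110.69] F mould [5.82, 4.22, -1.05] tq [ 1.22  0.24 -0.24]
79 [[-38.2  -7.9  52.1]
 [-31.4   1.8  64.5]
 [-25.3  11.6  71.8]]
```

Emit:
arm_command(targets=[0, 0, 0, 0, 0, 0, -1, 0, 0, 0, 0, 0, 0, -1, 0, 0, 0, 0, 0, 0, -1, 0, 0, 0, 0, 0, 0, -1, 0, 0, 0, 0, 0, 0, -1, 0, 0, 0, 0, 0, 0, -1, 0, 0, 0, 0, 0, -20, -1, 0, 0, 0, 0, 0, -50, -1, 0, 0, 0, 0, 0, -80, -1, 0, 0, 0, 0, 0, -100, -1, 0, 0, 0, 0, 0, -100, 1, 0, 0, 0, 0, 0, -100, 1, 0, 0, 0, 0, 0, -100, 1, 0, 0, 0, 0, 0, -100, 1])

```text
time: 15.3
tool_pos: [0.6063, 0.0923, 0.2064]
ee_rot: [-3.139, 0.182, 1.126]
wrist_force: [-0.8, -0.1, -0.6]
width: 0.0654
finger_force: 0.0
```

```bash
python3 f.py [0,0,0,0,0,-100]; cat > lev.py <<'E'
from h import *
from bench import robot
o=robot.get_obs(); s=robot.snapshot("wrist"); S=robot.snapshot("top")
T=np.eye(4);T[:3,:3]=Ro.from_euler('xyz',o["ee_rot"]).as_matrix();T[:3,3]=o["tool_pos"]
for n,P,C in(("w",cloud(s,T@s["T_tool_cam"]),s["color"]),("t",cloud(S),S["color"])):
    P=P.reshape(-1,3); C=C.reshape(-1,3); d=P[:,:2]-cen; M=np.c_[d@mx,d@my,P[:,2]]*1000-[-45,0,130]
    r=np.hypot(M[:,0],M[:,2]); k=(r>57)&(r<82)&(abs(M[:,1])<14)&(M[:,2]>-5)&(M[:,0]<20)&(C.mean(1)<60)
    print(n,k.sum(),"ang",np.median(np.arctan2(M[k,2],M[k,0])) if k.any() else 0, np.median(M[k],0).round(1) if k.any() else 0)
    k=(abs(M[:,1])<19)&(M[:,0]>70)&(M[:,0]<100)&(abs(M[:,2])<15); print("  bar/hook x97",np.percentile(M[k,0],[3,50,97]).round(1),np.percentile(M[k,2],[50,97]).round(1)) if k.any() else 0
cv2.imwrite("pics/lv%d.png"%(o["time"]*100),np.hstack([S["color"][210:330,230:390],s["color"][240:360,230:390]])[:,:,::-1].repeat(2,0).repeat(2,1))
E
python3 lev.py; ls pics
```

```text
15.3 meas [ 41.03   0.32 206.4 ] cmd [ 41.95  -0.   209.08] F mould [-0.48, 0.68, -0.55] tq [ 0.01 -0.06  0.01]
w 105 ang 2.022364697562513 [-33.3  -0.2  68.6]
  bar/hook x97 [71.5 85.1 91.5] [2.  9.5]
t 78 ang 2.025056604503818 [-31.5   1.9  65.7]
  bar/hook x97 [71.8 82.  89.4] [ 4.1 11.6]
lv1530.png
p1.png
scene0.png
top0.png
w1.png
w2.png
w3.png
```

```bash
cat > arc.py <<'E'
from h import *
def tcp(f,r=68,dx=0,dz=0):
    return pose((r*np.cos(f)+3.5*np.sin(f)+8-45+dx)/1e3,(r*np.sin(f)-3.5*np.cos(f)+130+dz)/1e3,0)
E
python3 - <<'E'
from arc import *
c=load(); a=tcp(1.75,dz=20); b=tcp(1.75)
print(row(c,a).round(1).tolist(),row(c,b).round(1).tolist(),(mould(b[0])-[-45,0,130]).round(1))
for f in np.arange(1.8,3.25,.1): print(f.round(2),row(b,tcp(f)).round(1).tolist()[3:],(mould(tcp(f)[0])-[-45,0,130]).round(1))
E
```

```text
[-0.0, 10.3, 0.0, -87.7, -0.0, 7.4] [-0.0, 10.3, 0.0, -84.2, -0.0, 27.0] [-0.7 -0.  67.5]
1.8 [-3.4, -0.0, 0.5] [-4.  0. 67.]
1.9 [-10.0, -0.0, 2.1] [-10.7  -0.   65.5]
2.0 [-16.4, -0.0, 4.2] [-17.1  -0.   63.3]
2.1 [-22.6, -0.0, 7.1] [-23.3   0.   60.5]
2.2 [-28.5, 0.0, 10.5] [-29.2  -0.   57. ]
2.3 [-34.0, -0.0, 14.5] [-34.7   0.   53. ]
2.4 [-39.1, 0.0, 19.0] [-39.8  -0.   48.5]
2.5 [-43.7, -0.0, 24.0] [-44.4   0.   43.5]
2.6 [-47.8, -0.0, 29.5] [-48.5  -0.   38.1]
2.7 [-51.3, -0.0, 35.3] [-52.    0.   32.2]
2.8 [-54.2, -0.0, 41.5] [-54.9  -0.   26.1]
2.9 [-56.5, -0.0, 47.9] [-57.2   0.   19.7]
3.0 [-58.1, -0.0, 54.5] [-58.8  -0.   13.1]
3.1 [-59.1, 0.0, 61.2] [-59.8  -0.    6.3]
3.2 [-59.4, -0.0, 68.0] [-60.1   0.   -0.5]
```

Emit:
arm_command(targets=[0, 4, 0, -35, 0, 3, 1, 0, 8, 0, -65, 0, 6, 1, 0, 10.3, 0, -87.7, 0, 7.4, 1, 0, 10.3, 0, -87.7, 0, 7.4, 1, 0, 10.3, 0, -87.7, 0, 7.4, 1, 0, 10.3, 0, -86, 0, 17, 1, 0, 10.3, 0, -84.2, 0, 27, 1, 0, 10.3, 0, -84.2, 0, 27, 1, 0, 10.3, 0, -84.2, 0, 27, 1, 0, 10.3, 0, -84.2, 0, 27, 1, 0, 10.3, 0, -84.2, 0, 27, 1])

```text
time: 16.5
tool_pos: [0.5697, 0.0137, 0.1974]
ee_rot: [3.141, -0.0, 1.126]
wrist_force: [0.4, -1.0, 0.9]
width: 0.0007
finger_force: 0.0
```

```bash
python3 f.py [0,10.3,0,-84.2,0,27]; python3 -c "
from bench import robot;print(robot.get_obs()['width'])"; python3 lev.py
```

```text
16.5 meas [-45.67  -0.43 197.4 ] cmd [-45.72  -0.   197.57] F mould [-0.73, -0.75, 0.86] tq [ 0.02 -0.01 -0.06]
0.0006974728011430401
w 73 ang 1.4592150330042717 [ 8.2 -1.2 75. ]
  bar/hook x97 [71.3 83.4 89.8] [2.8 9.9]
t 0 ang 0 0
```

Positioned well and clear of the lever. Now I'll push along the arc.

Emit:
arm_command(targets=[0, 0, 0, -3.4, 0, 0.5, 1, 0, 0, 0, -7, 0, 1.3, 1, 0, 0, 0, -10, 0, 2.1, 1, 0, 0, 0, -13.2, 0, 3.1, 1, 0, 0, 0, -16.4, 0, 4.2, 1, 0, 0, 0, -19.5, 0, 5.6, 1, 0, 0, 0, -22.6, 0, 7.1, 1, 0, 0, 0, -25.5, 0, 8.8, 1, 0, 0, 0, -28.5, 0, 10.5, 1, 0, 0, 0, -31.3, 0, 12.5, 1, 0, 0, 0, -34, 0, 14.5, 1, 0, 0, 0, -36.6, 0, 16.7, 1, 0, 0, 0, -39.1, 0, 19, 1, 0, 0, 0, -41.4, 0, 21.5, 1, 0, 0, 0, -43.7, 0, 24, 1, 0, 0, 0, -43.7, 0, 24, 1])

```text
time: 18.2
tool_pos: [0.5502, -0.0265, 0.1725]
ee_rot: [-3.141, 0.001, 1.125]
wrist_force: [0.5, 1.9, 1.3]
width: 0.0005
finger_force: 0.7
```

```bash
python3 f.py [0,0,0,-43.7,0,24]; python3 lev.py; ls -t pics|head -1
```

```text
18.2 meas [-9.0290e+01 -1.3000e-01  1.7252e+02] cmd [-89.42  -0.   173.57] F mould [1.93, 0.34, 1.35] tq [ 0.23 -0.2  -0.05]
w 182 ang 2.1039941400943247 [-36.5  -1.2  61.4]
  bar/hook x97 [71.3 79.7 86.8] [2.1 9.9]
t 0 ang 0 0
  bar/hook x97 [70.8 79.1 85.6] [ 4.6 11.8]
lv1820.png
```

```bash
python3 - <<'E'
from bench import robot
import cv2,numpy as np
a=robot.snapshot("scene")["color"][:,:,::-1][190:290,260:410]; b=robot.snapshot("wrist")["color"][:,:,::-1][180:400,200:440]
cv2.imwrite("pics/p2.png",np.hstack([cv2.resize(x,(400,360),interpolation=cv2.INTER_CUBIC) for x in(a,b)]))
E
```

```text
(no output)
```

View pics/p2.png

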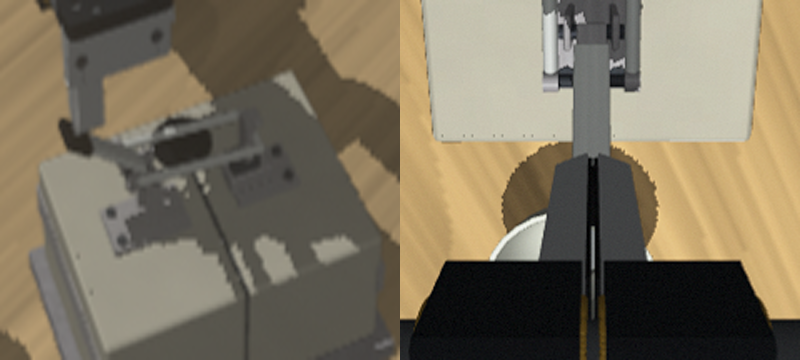

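The picture shows the fingers pressing on the grip at (75,135) and the loop still hooked near (250,150). I'll continue over the toggle.

Emit:
arm_command(targets=[0, 0, 0, -2, 0, 2.7, 1, 0, 0, 0, -4.1, 0, 5.5, 1, 0, 0, 0, -5.9, 0, 8.4, 1, 0, 0, 0, -7.6, 0, 11.3, 1, 0, 0, 0, -9, 0, 14.4, 1, 0, 0, 0, -10.5, 0, 17.5, 1, 0, 0, 0, -11.7, 0, 20.7, 1, 0, 0, 0, -12.8, 0, 23.9, 1, 0, 0, 0, -13.6, 0, 27.2, 1, 0, 0, 0, -14.4, 0, 30.5, 1, 0, 0, 0, -14.9, 0, 33.8, 1, 0, 0, 0, -15.4, 0, 37.2, 1, 0, 0, 0, -15.6, 0, 40, 1, 0, 0, 0, -15.6, 0, 40, 1, 0, 0, 0, -15.6, 0, 40, 1])

```text
time: 19.9
tool_pos: [0.5443, -0.0398, 0.1367]
ee_rot: [3.139, -0.001, 1.126]
wrist_force: [-4.1, 2.0, 12.0]
width: 0.0003
finger_force: 6.1
```

```bash
python3 f.py [0,0,0,-15.6,0,40]
```

```text
19.9 meas [-104.91   -0.49  136.73] cmd [-105.02   -0.    133.57] F mould [0.06, 4.61, 11.96] tq [0.22 0.89 0.05]
```

Emit:
arm_command(targets=[0, 0, 0, 0, 0, -8, 1, 0, 0, 0, 0, 0, -30, 1, 0, 0, 0, 0, 0, -60, 1, 0, 0, 0, 0, 0, -100, 1, 0, 0, 0, 0, 0, -120, 1, 0, 0, 0, 0, 0, -120, 1, 0, 0, 0, 0, 0, -120, 1, 0, 0, 0, 0, 0, -120, 1, 0, 0, 0, 0, 0, -120, 1])

```text
time: 20.8
tool_pos: [0.543, -0.0399, 0.2507]
ee_rot: [-3.138, 0.001, 1.125]
wrist_force: [0.4, 0.6, -0.2]
width: 0.0004
finger_force: 0.0
```

```bash
python3 f.py [0,0,0,0,0,-120]; python3 - <<'E'
from h import *
from bench import robot
for n in("wrist","scene"):
    o=robot.get_obs(); s=robot.snapshot(n)
    if n=="wrist":
        T=np.eye(4);T[:3,:3]=Ro.from_euler('xyz',o["ee_rot"]).as_matrix();T[:3,3]=o["tool_pos"]; T=T@s["T_tool_cam"]
    else: T=s["T"]; im=s["color"]
    P=cloud(s,T).reshape(-1,3); d=P[:,:2]-cen; M=np.c_[d@mx,d@my,P[:,2]]*1000-[-45,0,130]
    k=(abs(M[:,1])<9)&(M[:,0]<-30)&(M[:,0]>-80)&(M[:,2]>-15)&(M[:,2]<50)
    if k.sum()>5: print(n,k.sum(),np.polyfit(M[k,0],M[k,2],1),np.percentile(M[k],[3,50,97],axis=0).round(1).tolist())
cv2.imwrite("pics/p3.png",cv2.resize(im[190:320,250:420,::-1],(680,520),interpolation=cv2.INTER_CUBIC))
E
```

```text
20.8 meas [-105.5     0.61  250.66] cmd [-105.02   -0.    253.57] F mould [0.74, -0.1, -0.18] tq [-0.04 -0.03  0.01]
wrist 891 [-0.08647627  1.34869405] [[-74.6, -7.8, 3.6], [-55.1, -0.6, 6.0], [-31.6, 7.6, 8.3]]
scene 154 [-0.08614568  1.40405144] [[-75.7, -8.5, 1.2], [-54.0, -1.6, 6.4], [-31.8, 7.3, 9.6]]
```

View pics/p3.png

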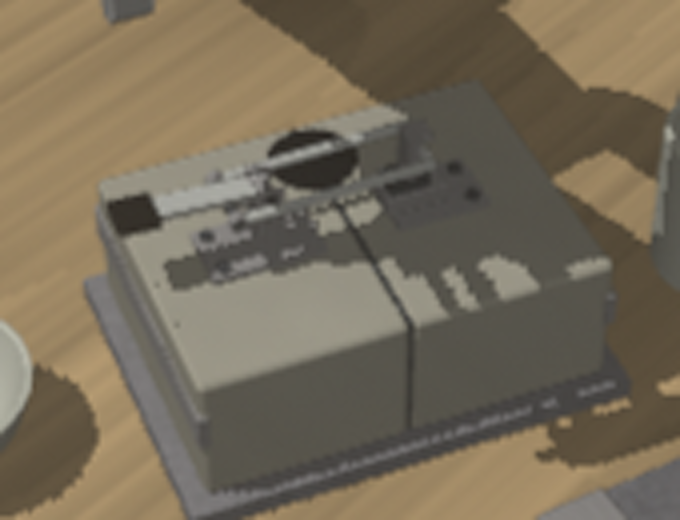

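The lever lies flat (grip at (135,212)), the loop runs to the hook at (425,150), and the gripper is clear. Handing in.

```bash
python3 -c "
from bench import robot; print(robot.close_job())"
```

```text
the job is handed in; nothing more can be done
None
```

I seated the loop behind the hook by hand at about 4 N (estimated from the wrist force), pushed the lever past its toggle until it lay flat at its home stop, backed the gripper clear and handed the job in at about 21 s; the hand-in returned no verdict.

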